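# Lay the standing carton down in the label bay

## Robot

A 6-joint arm with a two-finger parallel gripper is mounted at the origin on a cart in front of the work surface, level with it; the furniture and walls round the work are solid. World frame = base frame: x ahead of the robot, y to its left, z up, the work surface at z = 0. Lengths are in m, angles in degrees, forces in N, time in s.
With the tool pointing down it reaches from about 0.4 to 0.825 m from the base axis. Payload 7 kg.
Tool frame: the origin (TCP) lies midway between the tips of the shut fingers; the grasp point (between the pads) lies 19 mm behind it; z points along the fingers, y is the line along which they close (so a half turn about z gives the same grasp; the last joint's range is limited). The gripper opens to 88 mm and grips with 3 to 60 N. Pads are 19 mm wide; open, the fingers measure 130 mm over their backs; the gripper's body (78 mm by 193 mm) begins 47 mm behind the grasp point.
Start: joints at [86.007, 20.546, 0.682, 0, -70.136, -16.507], TCP at [0.236, 0.632, 0.227] pointing down, gripper open.
Joint ranges: [-176.03, 176.03], [-82.01, 121.73], [-58.28, 71.71], [-173.87, 95.51], [-174.79, -0.11], [-173.66, 173.66]. Speed limits (degrees/s): [136.94, 136.94, 172.46, 180, 180, 180].

## Interface

Orientations are given as [roll, pitch, yaw] about the fixed x, y, z axes, in that order (R = Rz(yaw) Ry(pitch) Rx(roll)).
In Python, from plant import ctrl gives the robot as it stands.
- The arm moves only by the tool step_arm, never from a script. Its argument "rows" is a list of rows, each a list of 3 entries, a list of its own where there are three numbers: the closure, from 0 (fully open) to 1 (shut), then the shift along the world's x, y, z in mm, then the turn, a rotation vector about the world's x, y, z in rad. A call has exactly 5 rows; each row is the pose to reach, as a shift and turn from the pose commanded when the call began; what a row does not reach only later rows make up. A row lasts 1/12 s, in which the tool goes at most 41.7 mm and 7.16 degrees, less where a joint would pass 70% of its speed; a pose out of reach is approached as far as the arm can. A call with a gripper value outside its range is refused whole. The fingers move at their own pace and stop on an object; the grip force is fixed at half the most. Time passes only in rows, so rows that repeat a pose let the fingers close, or fill a call up. It gives the time, the measured TCP pose, the force, the opening and the grip force at its end, in the units of the state.
- ctrl.get_obs(): the state, without advancing time (a new reading comes with each control period).
- ctrl.snapshot(name): name is "side" or "top" or "wrist"; returns the picture (384x512x3 uint8, red, green, blue); there is no depth.
- ctrl.camera_model(name): a dict with "intrinsics" (3x3 intrinsics, pixels), "R" (3x3) and "t" (3): a world point X has camera coordinates R X + t. Camera axes: x right, y down, z forward; pixel columns grow to the right and rows downward; lengths in m; the calibration is good to about 2 mm. A picture is of the moment at which its call begins: read the wrist's pose just before it. camera_model takes no time and is no camera call; for the wrist camera it gives the pose at the moment of the call.
- ctrl.close_job(): hands the job in; it is judged then, once.
The state is a dict: "clock": time; "joint_pos": joint angles; "qvel": joint speeds; "tau": joint torques, N m; "tool_pos": TCP position; "orientation": TCP orientation; "force": force on the tool from outside, world axes, zero at the start; "moment": the same for the moment, N m; "opening": finger opening in m; "gripper_force": force on a finger pad.
Only numpy, scipy, OpenCV 4.12 (cv2) and the standard library are available. Lean on these libraries where they do the work, as an engineer would, in place of code of your own. Each camera call takes 0.05 s, during which the arm holds its last target. There are 200 camera calls.

## Task

The cardboard carton has to lie flat for its date label: with the fingers pushing low, slide it upright to the taped bay until its front lower edge is a little inside the near tape and it stands still, then push it high so that it topples forward, away from the fingers, and comes to rest on its broad side inside the taped outline (lying over the tape is fine, sticking out beyond it is not). Push gently and only push: never pinch, lift or carry the carton, and leave everything else on the bench where it is.

Things in the scene. Friction and masses are not known exactly. Their poses are not given: they have to be found in the camera images.
- bay: label bay: a rectangle outlined on the bench with 12 mm wide flat dark tape (no height), 230 x 180 measured over the outside of the tape. Origin at its centre on the bench top; its x axis runs along the 230 side, from the near end (the end where the carton stands waiting) to the far end; y along the 180 side; z up. It is fixed, but lies elsewhere and turned a little in every run.
- bay_near_edge (a point): middle of the outer edge of the tape across the bay's near end (115 from the bay's origin, at bay x = -115), on the bench top; same axes as the bay
- carton: plain closed cardboard carton standing on end, 60 deep (x) x 110 wide (y) x 170 tall (z), 0.26 to 0.49 kg, rigid, flat sides. Origin at the centre of its underside; z to its top; x points through the broad 110 x 170 side that faces the bay, parallel to the bay's x within 0.13 rad. It starts with its front edge 35 to 85 short of the near edge, within 10 sideways of the bay's middle line
- carton_mid (a point): centre of the carton, 85 above its underside; carton's axes. Pushed lower than about 25 above the bench the carton slides upright; pushed higher than about 100 it tips over its front lower edge and falls by itself beyond about 20 degrees
- carton_front_edge (a point): middle of the carton's lower edge on the side facing the bay (30 in x from the carton's origin): the edge it tips over
- carton_foot_l (a point): corner of the carton's outline as seen when it lies on a broad side (bottom end, +y side; in the middle of the 60 depth)
- carton_foot_r (a point): corner of the carton's outline as seen when it lies on a broad side (bottom end, -y side; in the middle of the 60 depth)
- carton_top_l (a point): corner of the carton's outline as seen when it lies on a broad side (top end, +y side; in the middle of the 60 depth)
- carton_top_r (a point): corner of the carton's outline as seen when it lies on a broad side (top end, -y side; in the middle of the 60 depth)
- mill: upright turned wooden pepper mill, 58 x 58 x 160 tall, beyond the far end of the bay; loose; a bystander to be left alone. Origin at the centre of its underside
- jar_a: upright round spice jar with red cap, 45 x 45 x 106 tall, beside the bay; loose; a bystander to be left alone. Origin at the centre of its underside
- jar_b: upright round spice jar with red cap, 45 x 45 x 106 tall, beside the bay; loose; a bystander to be left alone. Origin at the centre of its underside
- tape_dispenser: roll of blank labels on a bent stand, 109 x 47 x 77 tall, on the right of the bench; loose; a bystander to be left alone. Origin at the centre of its underside
- kitchen_timer: round white kitchen timer, 68 x 68 x 50 tall, on the right near the front edge; loose; a bystander to be left alone. Origin at the centre of its underside
- steel_pan: open steel pan, 176 x 108 x 65 tall, at the left of the bench; loose; a bystander to be left alone. Origin at the centre of its underside

How it is judged (in metres and radians):
On the way, in this order (a step that is already met when the one before it is completed fails the run):
1. the carton has been slid up, still upright, until its front lower edge is past the outer edge of the near tape (x of carton_front_edge in the frame of bay above -0.115 m and angle between carton's own z axis and vertical below 0.12 rad and linear speed of carton below 0.02 m/s), for 0.2 s.
2. the carton is toppled (angle between carton's own z axis and vertical above 1.4 rad), for 0.2 s.
At the end, for the whole second after the job is handed in: The carton lies at rest flat on the bench on the broad side that faced the bay, its whole outline inside the outer edge of the tape (230 x 180) (x of carton_foot_l in the frame of bay between -0.115 and 0.115 m and y of carton_foot_l in the frame of bay between -0.09 and 0.09 m and x of carton_foot_r in the frame of bay between -0.115 and 0.115 m and y of carton_foot_r in the frame of bay between -0.09 and 0.09 m and x of carton_top_l in the frame of bay between -0.115 and 0.115 m and y of carton_top_l in the frame of bay between -0.09 and 0.09 m and x of carton_top_r in the frame of bay between -0.115 and 0.115 m and y of carton_top_r in the frame of bay between -0.09 and 0.09 m and angle between carton's own x axis and vertical above 3 rad and height (world z) of carton_mid below 0.036 m and linear speed of carton below 0.01 m/s and angular speed of carton below 0.1 rad/s); the robot touches nothing.
It fails at once if the carton is lifted off the bench (height (world z) of carton_mid above 0.105 m).
It fails at once if the carton is pinched or rammed (more than 20 N from the fingers) (contact force between the fingers and carton above 20 N).
It fails at once if the mill, a jar, the label roll, the timer or the pan is moved (more than 15 mm) or knocked over (distance of any of mill, jar_a, jar_b, tape_dispenser, kitchen_timer, steel_pan from where it was at the start of the episode above 0.015 m or angle between any of mill, jar_a, jar_b, tape_dispenser, kitchen_timer, steel_pan's own z axis and vertical above 0.3 rad).
It also fails if it takes over 45 s, if anything falls off the work surface, if the arm or the gripper's body presses on something with over 40 N, if the wrist force passes 120 N, or if a joint passes its speed limit or range.

## Working session

There is one attempt and no reset: what is moved stays moved. The work goes in short steps, Python scripts to look and compute and a tool call to move; the robot and the scene stay as the last step left them, time stands still between calls to the robot, and variables do not carry over. Pictures are saved under pics/ and viewed, at most 10 in all, crops included, and the job is handed in when it is done.

Besides the shell and the picture viewer there is one more tool, called after "Emit:" as name([rows], argument=value, ...), one row to a line, values as JSON. step_arm: Moves the arm, as the interface text tells. Its arguments: {"type":"object","properties":{"rows":{"type":"array"}},"required":["rows"]}

```bash
mkdir -p pics; python3 - <<'E'
from plant import ctrl
import cv2,numpy as np
a=ctrl.snapshot("top");b=ctrl.snapshot("side")
for n,i in(("top",a),("side",b)):
    cv2.imwrite(f"pics/{n}0.png",i[:,:,::-1])
    m=ctrl.camera_model(n);print(n,np.round(m["intrinsics"],1).tolist(),np.round(m["R"],3).tolist(),np.round(m["t"],3), -m["R"].T@m["t"])
o=ctrl.get_obs();print(o)
E
```

```text
top [[356.9, 0.0, 254.1], [0.0, 356.9, 185.8], [0.0, 0.0, 1.0]] [[-0.026, -1.0, -0.012], [-0.994, 0.027, -0.108], [0.109, 0.009, -0.994]] [-0.031  0.561  1.281] [ 0.41779116 -0.05778398  1.33413898]
side [[352.7, 0.0, 256.3], [0.0, 352.7, 193.7], [0.0, 0.0, 1.0]] [[0.842, -0.54, -0.007], [-0.215, -0.324, -0.921], [0.495, 0.777, -0.388]] [-0.487  0.225  0.913] [ 0.00601601 -0.89929437  0.55891188]
{'clock': 0.1, 'joint_pos': array([ 8.60075324e+01,  2.05858664e+01,  6.38721586e-01, -1.73034989e-02,
       -7.01345150e+01, -1.65082874e+01]), 'qvel': array([ 0.02215164, -0.10869979,  0.18354023,  0.14982792,  0.06100549,
        0.03537848]), 'tau': array([-2.05079392e-03, -5.84164131e+01,  2.93748897e+01,  7.01556936e+00,
        1.01646248e-02, -5.36915366e-05]), 'tool_pos': array([0.23625816, 0.63184184, 0.22573197]), 'orientation': array([ 1.79917084e+02, -7.60925992e-03, -2.05066411e+01]), 'force': array([ 0.26729855, -0.84465246, -0.00093157]), 'moment': array([ 0.04933171, -0.00478101, -0.0156534 ]), 'gripper_force': 0.0, 'opening': 0.08733292375543455}
```

```bash
python3 -c "
import cv2,numpy as np
a=cv2.imread('pics/top0.png');b=cv2.imread('pics/side0.png')
cv2.imwrite('pics/v1.png',cv2.resize(a,(800,600),interpolation=cv2.INTER_CUBIC));cv2.imwrite('pics/v2.png',cv2.resize(b,(800,600),interpolation=cv2.INTER_CUBIC))"
```

```text
(no output)
```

View pics/v1.png

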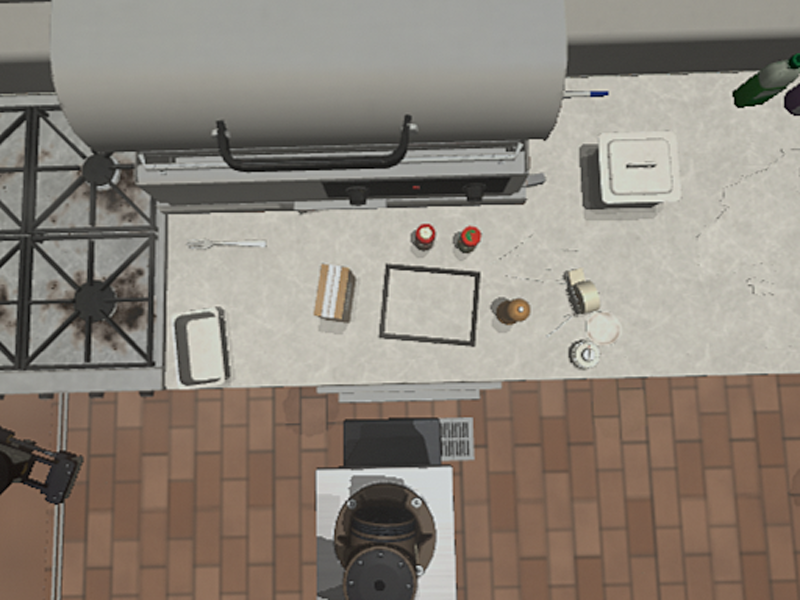

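View pics/v2.png

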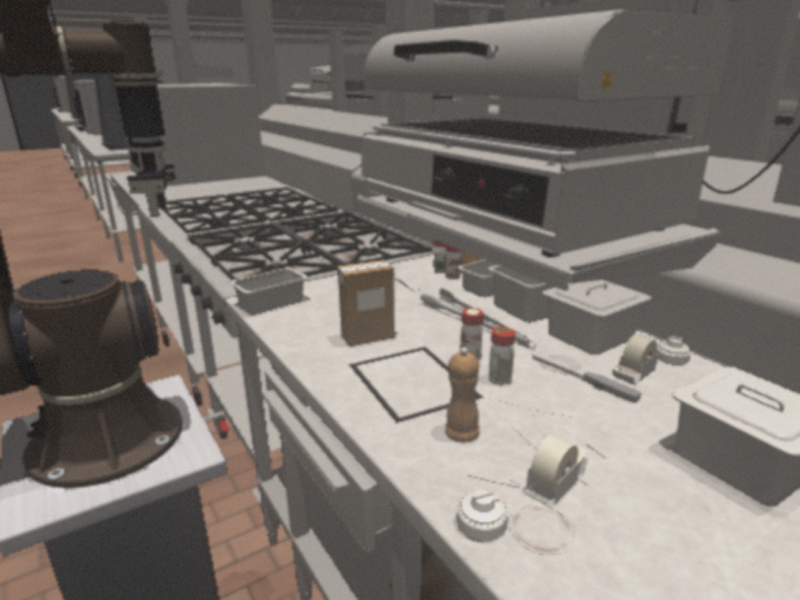

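The top view (800 px scale) shows the bay corners at about (386,264), (480,271), (475,346) and (380,338). The carton top is centred near (333,292), with jars at (425,235) and (469,238) and the mill at (516,310). The side view confirms the carton is upright and the left side is clear for the fingers, apart from the pan.

```bash
cat > h.py <<'E'
from plant import ctrl
import cv2,numpy as np
def ray(m,uv,z):
    K,R,t=m["intrinsics"],np.array(m["R"]),np.array(m["t"])
    uv=np.atleast_2d(uv).astype(float); d=(np.c_[uv,np.ones(len(uv))]@np.linalg.inv(K).T)@R
    c=-R.T@t; return (c+d*((z-c[2])/d[:,2])[:,None])
def proj(m,X):
    p=(np.atleast_2d(X)@np.array(m["R"]).T+m["t"])@np.array(m["intrinsics"]).T; return p[:,:2]/p[:,2:]
E
python3 - <<'E'
from h import *
a=cv2.imread('pics/top0.png');m=ctrl.camera_model("top")
g=cv2.cvtColor(a,cv2.COLOR_BGR2GRAY);s=cv2.cvtColor(a,cv2.COLOR_BGR2HSV)
k=((g<110)).astype(np.uint8);k[:,:238]=0;k[:,312:]=0;k[:162]=0;k[226:]=0
cs,_=cv2.findContours(k,cv2.RETR_EXTERNAL,cv2.CHAIN_APPROX_NONE)
c=max(cs,key=cv2.contourArea);r=cv2.minAreaRect(c)
P=cv2.boxPoints(r);ap=cv2.approxPolyDP(c,6,True)[:,0];print("bay px",P.tolist(),ap.tolist())
W=ray(m,ap,0);print(np.round(W,4),[np.linalg.norm(W[i]-W[i-1]).round(4) for i in range(len(W))],W.mean(0))
crop=cv2.resize(a[150:240,190:340],None,fx=5.2,fy=5.2,interpolation=cv2.INTER_CUBIC);cv2.imwrite('pics/c0.png',crop)
# brown carton
k=((s[...,1]>60)).astype(np.uint8);k[:,:190]=0;k[:,232:]=0;k[:160]=0;k[215:]=0
print("brown",np.argwhere(k).min(0),np.argwhere(k).max(0))
for y in (175,185,195): print([(x,a[y,x].tolist()) for x in range(200,230)])
for n,lo,z in(("jars",1,.106),):
    k=((s[...,1]>120)&((s[...,0]<8)|(s[...,0]>172))).astype(np.uint8);k[:135]=0;k[165:]=0;k[:,330:]=0
    _,_,st,ce=cv2.connectedComponentsWithStats(k);print([(st[i,4],np.round(ray(m,ce[i],z),3)) for i in range(1,len(st)) if st[i,4]>20])
print("mill",ray(m,[330,198.5],.16),"pan",ray(m,[[112,199],[147,197],[146,247]],.065))
E
```

```text
bay px [[242.21200561523438, 215.9304962158203], [246.38626098632812, 168.62232971191406], [307.1777038574219, 173.9862823486328], [303.0034484863281, 221.29444885253906]] [[247, 169], [243, 215], [303, 221], [306, 174]]
[[ 0.628  -0.0202  0.    ]
 [ 0.455  -0.0011  0.    ]
 [ 0.4269 -0.2235  0.    ]
 [ 0.6027 -0.242   0.    ]] [np.float64(0.2233), np.float64(0.174), np.float64(0.2242), np.float64(0.1768)] [ 0.52815311 -0.12168976  0.        ]
brown [169 201] [204 223]
[(200, [180, 191, 194]), (201, [178, 190, 194]), (202, [180, 191, 194]), (203, [187, 197, 196]), (204, [167, 181, 188]), (205, [110, 141, 166]), (206, [99, 132, 160]), (207, [101, 136, 164]), (208, [96, 135, 167]), (209, [131, 151, 168]), (210, [192, 194, 191]), (211, [214, 214, 209]), (212, [213, 214, 209]), (213, [187, 193, 194]), (214, [172, 182, 185]), (215, [215, 215, 211]), (216, [217, 215, 210]), (217, [188, 194, 196]), (218, [104, 139, 166]), (219, [92, 129, 160]), (220, [98, 134, 163]), (221, [101, 140, 170]), (222, [91, 122, 148]), (223, [69, 78, 83]), (224, [63, 73, 80]), (225, [100, 111, 117]), (226, [164, 
[... 1071 characters left out ...]
84, 189, 192]), (212, [213, 213, 209]), (213, [215, 214, 209]), (214, [183, 190, 195]), (215, [99, 137, 168]), (216, [104, 139, 169]), (217, [107, 143, 172]), (218, [110, 149, 179]), (219, [101, 131, 156]), (220, [87, 97, 102]), (221, [106, 116, 119]), (222, [108, 114, 116]), (223, [87, 96, 102]), (224, [78, 89, 96]), (225, [129, 139, 143]), (226, [171, 181, 183]), (227, [170, 180, 183]), (228, [178, 189, 191]), (229, [179, 190, 193])]
[(np.int32(67), array([[ 0.676, -0.111,  0.106]])), (np.int32(94), array([[ 0.669, -0.214,  0.106]]))]
mill [[ 0.49709144 -0.29526465  0.16      ]] pan [[0.52263344 0.46398354 0.065     ]
 [0.5264307  0.33827531 0.065     ]
 [0.34974116 0.34064343 0.065     ]]
```

View pics/c0.png

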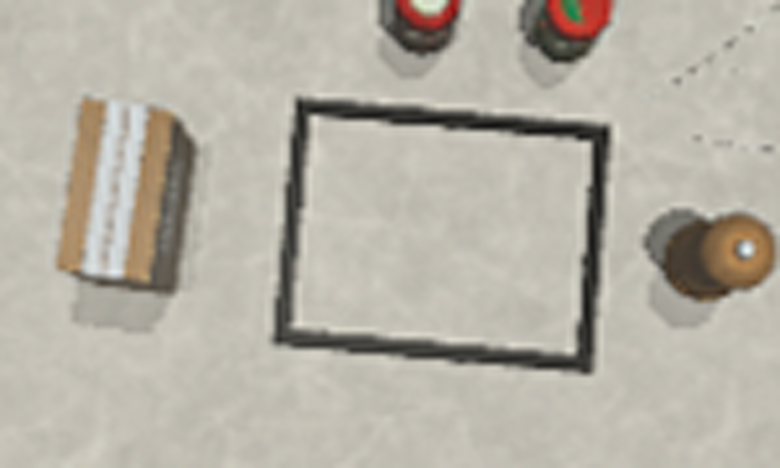

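The crop confirms the tape outline is clean. The carton's top face has corners at about (205.8,168.7), (223.5,171), (219,203.8) and (201.2,201.5) in original pixels, with its shaded front face to the right. Next I'll work out its pose in the bay frame and the waypoints.

```bash
cat > bay.py <<'E'
from h import *
O=np.array([.528,-.1217]);th=np.arctan2(-.2221,-.0267)
ex=np.array([np.cos(th),np.sin(th)]);ey=np.array([-ex[1],ex[0]])
tob=lambda p:np.c_[(np.atleast_2d(p)[:,:2]-O)@ex,(np.atleast_2d(p)[:,:2]-O)@ey]
tow=lambda b:O+np.atleast_2d(b)@np.array([ex,ey])
E
python3 - <<'E'
from bay import *
m=ctrl.camera_model("top");print(np.degrees(th),ex,ey)
C=ray(m,[[205.8,168.7],[223.5,171],[219,203.8],[201.2,201.5]],.17)
print(np.round(C,3),[np.linalg.norm(C[i]-C[i-1]).round(3) for i in range(4)],C.mean(0))
print("bay",np.round(tob(C),4))
f=tow(tob(ray(m,[[222.5,175],[219.3,195]],.17)));b=tow(tob(ray(m,[[204.5,175],[201.2,195]],.17)))
print("front",tob(f),"back",tob(b))
# rest of carton bottom front from dark face
print("low front",tob(ray(m,[[226,175],[225,195]],0)))
# side view: lower-front corners as shown
s=ctrl.camera_model("side");print("side low",tob(ray(s,np.array([[346,343],[394,338]])*.64,0)),"side top",tob(ray(s,np.array([[340,269],[392,266]])*.64,.17)))
print("side bay",tob(ray(s,np.array([[352,366],[427,347],[480,398],[399,420]])*.64,0)))
E
```

```text
-96.85498001959317 [-0.11935675 -0.99285143] [ 0.99285143 -0.11935675]
[[0.606 0.111 0.17 ]
 [0.597 0.053 0.17 ]
 [0.489 0.069 0.17 ]
 [0.498 0.127 0.17 ]] [np.float64(0.109), np.float64(0.059), np.float64(0.109), np.float64(0.059)] [0.5473394  0.09016711 0.17      ]
bay [[-0.2405  0.0496]
 [-0.1814  0.0474]
 [-0.1849 -0.0617]
 [-0.2438 -0.0596]]
front [[-0.18332652  0.03381485]
 [-0.18696213 -0.03293538]] back [[-0.24251326  0.02835659]
 [-0.2461239  -0.03843269]]
low front [[-0.18957243  0.05706114]
 [-0.18558398 -0.01866971]]
side low [[-0.20728169 -0.060642  ]
 [-0.18200947  0.04566221]] side top [[-0.22153506 -0.06077288]
 [-0.1891578   0.04632117]]
side bay [[-0.10422763 -0.08625533]
 [-0.10979107  0.09161592]
 [ 0.11336257  0.08242526]
 [ 0.10964654 -0.08189281]]
```

Emit:
step_arm([
  [0.5,[30,-30,0],[0,0,-0.12]],
  [0.5,[60,-60,0],[0,0,-0.24]],
  [0.5,[90,-90,0],[0,0,-0.36]],
  [0.5,[120,-120,0],[0,0,-0.48]],
  [0.5,[150,-150,0],[0,0,-0.6]],
])

```text
clock: 0.52
tool_pos: [0.3845, 0.4832, 0.2262]
orientation: [180.0, -0.0, -55.2]
force: [0.9, 0.4, -0.5]
opening: 0.0596
gripper_force: 0.0
```

Emit:
step_arm([
  [0.5,[22,-30,0],[0,0,-0.12]],
  [0.5,[44,-60,0],[0,0,-0.24]],
  [0.5,[66,-90,0],[0,0,-0.36]],
  [0.5,[88,-120,0],[0,0,-0.48]],
  [0.5,[110,-150,0],[0,0,-0.6]],
])

```text
clock: 0.93
tool_pos: [0.4943, 0.3332, 0.2264]
orientation: [180.0, -0.0, -89.6]
force: [0.7, 0.6, 0.1]
opening: 0.0437
gripper_force: 0.0
```

Emit:
step_arm([
  [0.5,[15,-20,0],[0,0,-0.06]],
  [0.5,[30,-40,0],[0,0,-0.128]],
  [0.5,[45,-60,0],[0,0,-0.128]],
  [0.5,[60,-80,0],[0,0,-0.128]],
  [0.5,[60,-80,0],[0,0,-0.128]],
])

```text
clock: 1.35
tool_pos: [0.5553, 0.2517, 0.226]
orientation: [180.0, -0.1, -96.7]
force: [-0.4, 0.0, -0.6]
opening: 0.0438
gripper_force: 0.0
```

Emit:
step_arm([
  [0.5,[0,0,0],[-0.07,0.008,0]],
  [0.5,[0,0,0],[-0.14,0.017,0]],
  [0.5,[0,0,0],[-0.21,0.025,0]],
  [0.5,[0,0,0],[-0.28,0.034,0]],
  [0.5,[0,0,0],[-0.35,0.042,0]],
])

```text
clock: 1.77
tool_pos: [0.5536, 0.2551, 0.2267]
orientation: [179.9, -20.4, -96.6]
force: [0.8, -0.3, 0.0]
opening: 0.0439
gripper_force: 0.0
```

```bash
python3 -c "
from h import *
o=ctrl.get_obs();print(o['joint_pos'].round(1),o['tool_pos'],o['orientation'])"
```

```text
[ 50.   22.5  -4.   11.1 -80.9 -60.1] [0.5536146  0.25509661 0.22671568] [179.93497151 -20.38676638 -96.58197704]
```

Emit:
step_arm([
  [0.5,[0,-5,-20],[-0.07,0.008,0]],
  [0.5,[0,-15,-40],[-0.14,0.017,0]],
  [0.5,[1,-25,-60],[-0.21,0.025,0]],
  [0.5,[1,-35,-80],[-0.28,0.034,0]],
  [0.5,[2,-45,-100],[-0.35,0.042,0]],
])

```text
clock: 2.18
tool_pos: [0.5555, 0.21, 0.1257]
orientation: [179.8, -40.6, -96.5]
force: [0.6, 0.5, -0.6]
opening: 0.0436
gripper_force: 0.0
```

Emit:
step_arm([
  [0.5,[1,-10,-25],[0,0,0]],
  [0.5,[1,-20,-50],[0,0,0]],
  [0.5,[1,-30,-75],[0,0,0]],
  [0.5,[1,-40,-95],[0,0,0]],
  [0.5,[1,-40,-105],[0,0,0]],
])

```text
clock: 2.6
tool_pos: [0.5549, 0.1673, 0.0189]
orientation: [179.5, -40.6, -96.5]
force: [-0.6, -0.0, 0.4]
opening: 0.0437
gripper_force: 0.0
```

```bash
python3 -c "
from bay import *
a=ctrl.snapshot('top');b=ctrl.snapshot('side')
o=ctrl.get_obs();print(o['joint_pos'].round(1),o['tool_pos'],o['orientation'],tob(o['tool_pos']))
z=lambda i,f:cv2.resize(i,None,fx=f,fy=f)[:,:,::-1]
A=z(a[130:250,150:320],2.35);B=z(b[130:300,130:330],2)
H=np.zeros((max(len(A),len(B)),A.shape[1]+B.shape[1],3),np.uint8);H[:len(A),:A.shape[1]]=A;H[:len(B),A.shape[1]:]=B
cv2.imwrite('pics/p1.png',H)"
```

```text
[ 49.5  39.9 -18.   22.6 -69.2 -71.3] [0.55592285 0.16913467 0.0200961 ] [179.63129915 -40.56717688 -96.42959246] [[-0.2920884  -0.00698983]]
```

View pics/p1.png

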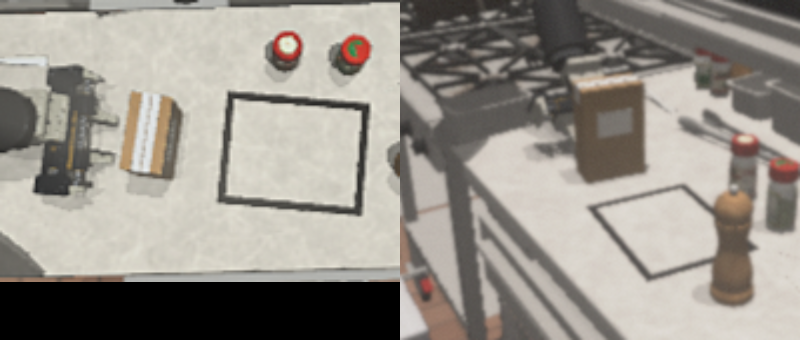

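Seen in the top crop, both fingers (about (100,110) and (105,155)) sit squarely behind the carton. The carton is still upright and centred.

Emit:
step_arm([
  [0.5,[-1,-7,-3],[0,0,0]],
  [0.5,[-2,-14,-6],[0,0,0]],
  [0.5,[-2.5,-20,-6],[0,0,0]],
  [0.5,[-3,-25,-6],[0,0,0]],
  [0.5,[-3.4,-28,-6],[0,0,0]],
])

```text
clock: 3.12
tool_pos: [0.5533, 0.1413, 0.0163]
orientation: [179.8, -40.4, -96.6]
force: [-0.1, 0.3, -0.0]
opening: 0.0439
gripper_force: 0.0
```

Emit:
step_arm([
  [0.5,[-0.3,-2.5,0],[0,0,0]],
  [0.5,[-0.6,-5,0],[0,0,0]],
  [0.5,[-0.9,-7.5,0],[0,0,0]],
  [0.5,[-1.2,-10,0],[0,0,0]],
  [0.5,[-1.5,-12.5,0],[0,0,0]],
])

```text
clock: 3.53
tool_pos: [0.5521, 0.1298, 0.0156]
orientation: [179.8, -40.3, -96.5]
force: [0.4, 2.9, 1.5]
opening: 0.044
gripper_force: 1.3
```

Emit:
step_arm([
  [0.5,[-0.3,-2.5,0],[0,0,0]],
  [0.5,[-0.6,-5,0],[0,0,0]],
  [0.5,[-0.9,-7.5,0],[0,0,0]],
  [0.5,[-1.2,-10,0],[0,0,0]],
  [0.5,[-1.5,-12.5,0],[0,0,0]],
])

```text
clock: 3.95
tool_pos: [0.5505, 0.1169, 0.0156]
orientation: [179.8, -40.4, -96.5]
force: [0.3, 2.4, 0.0]
opening: 0.0439
gripper_force: 1.4
```

Emit:
step_arm([
  [0.5,[-0.3,-2.5,0],[0,0,0]],
  [0.5,[-0.6,-5,0],[0,0,0]],
  [0.5,[-0.9,-7.5,0],[0,0,0]],
  [0.5,[-1.2,-10,0],[0,0,0]],
  [0.5,[-1.5,-12.5,0],[0,0,0]],
])

```text
clock: 4.37
tool_pos: [0.5488, 0.1041, 0.0156]
orientation: [179.8, -40.4, -96.5]
force: [0.9, 2.6, -0.0]
opening: 0.0439
gripper_force: 1.4
```

```bash
cat > look.py <<'E'
import sys
from bay import *
a=ctrl.snapshot('top');b=ctrl.snapshot('side')
o=ctrl.get_obs();print(o['clock'],o['tool_pos'],o['orientation'],tob(o['tool_pos'])*1e3,o['force'])
z=lambda i,f:cv2.resize(i,None,fx=f,fy=f,interpolation=cv2.INTER_CUBIC)[:,:,::-1]
A=z(a[130:250,180:320],2.85);B=z(b[130:300,130:330],2)
H=np.zeros((max(len(A),len(B)),A.shape[1]+B.shape[1],3),np.uint8);H[:len(A),:A.shape[1]]=A;H[:len(B),A.shape[1]:]=B
cv2.imwrite(f'pics/{sys.argv[1]}.png',H);cv2.imwrite(f'pics/{sys.argv[1]}_top.png',a[:,:,::-1])
# carton top face: strong brown, right edge in rows -> front edge
s=cv2.cvtColor(a,cv2.COLOR_RGB2HSV);k=((s[...,1]>75)&(s[...,2]>120)).astype(np.uint8);k[:160]=0;k[215:]=0;k[:,:190]=0;k[:,310:]=0
k=cv2.morphologyEx(k,cv2.MORPH_CLOSE,np.ones((13,13),np.uint8))
c=max(cv2.findContours(k,0,cv2.CHAIN_APPROX_NONE)[0],key=cv2.contourArea)
r=cv2.minAreaRect(c);m=ctrl.camera_model('top')
for zz in (.17,.06):
    W=tob(ray(m,cv2.boxPoints(r),zz))*1e3;print(zz,W.round(1).tolist(),'centre',W.mean(0).round(1))
E
python3 look.py p2
```

```text
4.4667 [0.54859494 0.10378445 0.01559149] [179.76147576 -40.41957344 -96.52048606] [[-226.33070832   -6.46537642]] [0.37648639 1.22185729 0.50048811]
0.17 [[-282.2, -65.5], [-286.3, 47.3], [-158.2, 49.1], [-155.5, -63.4]] centre [-220.5   -8.1]
0.06 [[-304.1, -60.6], [-308.6, 62.8], [-168.4, 64.8], [-165.4, -58.3]] centre [-236.6    2.2]
```

View pics/p2.png

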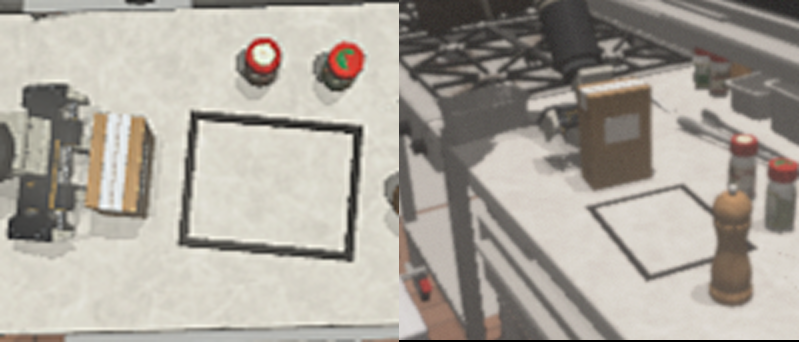

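The carton slides upright and straight, with its front edge at bay x ≈ -158 mm and y ≈ -7. About 70 mm remains to reach -88.

Emit:
step_arm([
  [0.5,[-0.3,-2.8,0],[0,0,0]],
  [0.5,[-0.7,-5.6,0],[0,0,0]],
  [0.5,[-1,-8.4,0],[0,0,0]],
  [0.5,[-1.3,-11.2,0],[0,0,0]],
  [0.5,[-1.7,-14,0],[0,0,0]],
])

```text
clock: 4.88
tool_pos: [0.5471, 0.0901, 0.0156]
orientation: [179.8, -40.4, -96.5]
force: [-0.6, 3.0, 0.5]
opening: 0.044
gripper_force: 1.4
```

Emit:
step_arm([
  [0.5,[-0.3,-2.8,0],[0,0,0]],
  [0.5,[-0.7,-5.6,0],[0,0,0]],
  [0.5,[-1,-8.4,0],[0,0,0]],
  [0.5,[-1.3,-11.2,0],[0,0,0]],
  [0.5,[-1.7,-14,0],[0,0,0]],
])

```text
clock: 5.3
tool_pos: [0.5454, 0.0761, 0.0156]
orientation: [179.8, -40.4, -96.5]
force: [0.2, 2.8, -0.4]
opening: 0.0436
gripper_force: 1.3
```

Emit:
step_arm([
  [0.5,[-0.3,-2.8,0],[0,0,0]],
  [0.5,[-0.7,-5.6,0],[0,0,0]],
  [0.5,[-1,-8.4,0],[0,0,0]],
  [0.5,[-1.3,-11.2,0],[0,0,0]],
  [0.5,[-1.7,-14,0],[0,0,0]],
])

```text
clock: 5.72
tool_pos: [0.5437, 0.0622, 0.0156]
orientation: [179.8, -40.4, -96.5]
force: [0.8, 2.8, 1.1]
opening: 0.0435
gripper_force: 1.3
```

Emit:
step_arm([
  [0.5,[-0.3,-2.8,0],[0,0,0]],
  [0.5,[-0.7,-5.6,0],[0,0,0]],
  [0.5,[-1,-8.4,0],[0,0,0]],
  [0.5,[-1.3,-11.2,0],[0,0,0]],
  [0.5,[-1.7,-14,0],[0,0,0]],
])

```text
clock: 6.13
tool_pos: [0.542, 0.0481, 0.0156]
orientation: [179.8, -40.4, -96.5]
force: [-0.7, 1.8, 1.6]
opening: 0.044
gripper_force: 1.3
```

Emit:
step_arm([
  [0.5,[-0.3,-2.8,0],[0,0,0]],
  [0.5,[-0.7,-5.6,0],[0,0,0]],
  [0.5,[-1,-8.4,0],[0,0,0]],
  [0.5,[-1.2,-10.2,0],[0,0,0]],
  [0.5,[-1.3,-11,0],[0,0,0]],
])

```text
clock: 6.55
tool_pos: [0.5406, 0.037, 0.0156]
orientation: [179.8, -40.4, -96.5]
force: [-0.2, 1.8, 0.3]
opening: 0.0437
gripper_force: 1.3
```

Emit:
step_arm([
  [0.5,[0,0,0],[0,0,0]],
  [0.5,[0,0,0],[0,0,0]],
  [0.5,[0,0,0],[0,0,0]],
  [0.5,[0,0,0],[0,0,0]],
  [0.5,[0,0,0],[0,0,0]],
])

```text
clock: 6.97
tool_pos: [0.5406, 0.0372, 0.0155]
orientation: [179.8, -40.4, -96.5]
force: [0.4, 1.3, 0.4]
opening: 0.044
gripper_force: 0.3
```

```bash
python3 look.py p3
```

```text
7.0667 [0.54058252 0.03726403 0.01555232] [179.76774967 -40.41405677 -96.50729901] [[-159.3294778    -6.48085955]] [-0.54416614  0.26583523  0.52046274]
0.17 [[-218.3, -67.2], [-226.0, 43.4], [-92.4, 50.5], [-86.1, -60.0]] centre [-155.7   -8.3]
0.06 [[-234.2, -62.5], [-242.6, 58.6], [-96.4, 66.3], [-89.5, -54.6]] centre [-165.7    1.9]
```

View pics/p3.png

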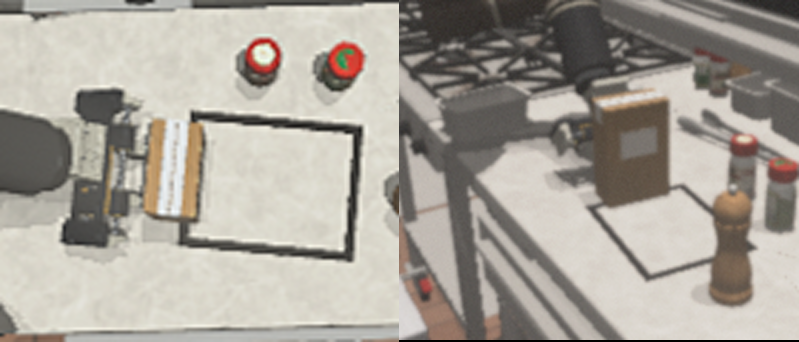

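The carton stands still and upright, with its front edge at bay x ≈ -91 mm and y ≈ -8. Next I'll back off, rise and push high.

Emit:
step_arm([
  [0.5,[1,8,0],[0,0,0]],
  [0.5,[2,16,0],[0,0,0]],
  [0.5,[3,25,0],[0,0,0]],
  [0.5,[3,25,20],[0,0,0]],
  [0.5,[3,25,45],[0,0,0]],
])

```text
clock: 7.48
tool_pos: [0.5431, 0.0632, 0.0596]
orientation: [179.6, -40.5, -96.3]
force: [1.1, -0.3, 0.1]
opening: 0.0437
gripper_force: 0.0
```

Emit:
step_arm([
  [0.5,[0,0,25],[0,0,0]],
  [0.5,[0,0,50],[0,0,0]],
  [0.5,[0,0,70],[0,0,0]],
  [0.5,[-1,-7,74],[0,0,0]],
  [0.5,[-2,-14,74],[0,0,0]],
])

```text
clock: 7.9
tool_pos: [0.5425, 0.0498, 0.1357]
orientation: [180.0, -40.2, -96.5]
force: [-0.7, -0.6, -0.4]
opening: 0.0442
gripper_force: 0.0
```

Emit:
step_arm([
  [0.5,[-0.3,-2.8,0],[0,0,0]],
  [0.5,[-0.7,-5.6,0],[0,0,0]],
  [0.5,[-1,-8.4,0],[0,0,0]],
  [0.5,[-1.3,-11.2,0],[0,0,0]],
  [0.5,[-1.7,-14,0],[0,0,0]],
])

```text
clock: 8.32
tool_pos: [0.54, 0.0342, 0.1341]
orientation: [179.7, -40.4, -96.5]
force: [0.5, 1.2, -0.1]
opening: 0.0434
gripper_force: 0.5
```

Emit:
step_arm([
  [0.5,[-0.3,-2.8,0],[0,0,0]],
  [0.5,[-0.7,-5.6,0],[0,0,0]],
  [0.5,[-1,-8.4,0],[0,0,0]],
  [0.5,[-1.3,-11.2,0],[0,0,0]],
  [0.5,[-1.7,-14,0],[0,0,0]],
])

```text
clock: 8.73
tool_pos: [0.5383, 0.0201, 0.1346]
orientation: [179.8, -40.4, -96.5]
force: [0.3, 1.1, 1.3]
opening: 0.0435
gripper_force: 0.4
```

Emit:
step_arm([
  [0.5,[-0.3,-2.8,0],[0,0,0]],
  [0.5,[-0.7,-5.6,0],[0,0,0]],
  [0.5,[-1,-8.4,0],[0,0,0]],
  [0.5,[-1.3,-11.2,0],[0,0,0]],
  [0.5,[-1.7,-14,0],[0,0,0]],
])

```text
clock: 9.15
tool_pos: [0.5365, 0.006, 0.1345]
orientation: [179.8, -40.4, -96.5]
force: [0.5, -0.0, 1.5]
opening: 0.0438
gripper_force: 0.2
```

```bash
python3 look.py p4
```

```text
9.25 [0.53631464 0.00586742 0.13451528] [179.76083248 -40.4018659  -96.52458546] [[-127.64790199   -6.97082531]] [0.60698094 0.10477304 1.20554443]
0.17 [[-111.7, -58.4], [-112.8, 51.4], [-53.2, 51.7], [-52.6, -58.0]] centre [-82.6  -3.3]
0.06 [[-117.5, -52.8], [-118.8, 67.3], [-53.4, 67.6], [-52.8, -52.4]] centre [-85.6   7.4]
```

View pics/p4.png

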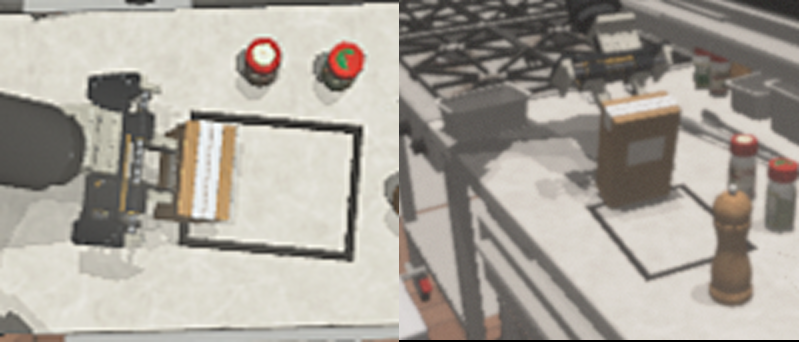

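The carton is tilting about 13° on its front edge without sliding. I'll keep pushing.

Emit:
step_arm([
  [0.5,[-0.3,-2.8,0],[0,0,0]],
  [0.5,[-0.7,-5.6,0],[0,0,0]],
  [0.5,[-1,-8.4,0],[0,0,0]],
  [0.5,[-1.3,-11.2,0],[0,0,0]],
  [0.5,[-1.7,-14,0],[0,0,0]],
])

```text
clock: 9.67
tool_pos: [0.5348, -0.0079, 0.1345]
orientation: [179.8, -40.4, -96.5]
force: [0.5, 0.2, 0.0]
opening: 0.0439
gripper_force: 0.0
```

Emit:
step_arm([
  [0.5,[-0.3,-2.8,0],[0,0,0]],
  [0.5,[-0.7,-5.6,0],[0,0,0]],
  [0.5,[-1,-8.4,0],[0,0,0]],
  [0.5,[-1.2,-10,0],[0,0,0]],
  [0.5,[-1.2,-10,0],[0,0,0]],
])

```text
clock: 10.08
tool_pos: [0.5336, -0.018, 0.1346]
orientation: [179.8, -40.4, -96.5]
force: [0.4, 1.1, 0.5]
opening: 0.0439
gripper_force: 0.0
```

Emit:
step_arm([
  [0.5,[0,0,0],[0,0,0]],
  [0.5,[0,0,0],[0,0,0]],
  [0.5,[2,20,5],[0,0,0]],
  [0.5,[4,45,10],[0,0,0]],
  [0.5,[8,75,10],[0,0,0]],
])

```text
clock: 10.5
tool_pos: [0.5415, 0.0576, 0.1455]
orientation: [179.8, -40.4, -96.6]
force: [0.8, -0.7, -0.7]
opening: 0.0436
gripper_force: 0.0
```

```bash
python3 look.py p5
```

```text
10.6 [0.54361781 0.0614141  0.14464359] [179.93932511 -40.29593672 -96.40115279] [[-183.66918234   -6.34973923]] [-0.28912149  0.31239446 -0.23566772]
0.17 [[-84.2, -65.1], [-84.7, 35.5], [71.0, 35.6], [70.1, -64.7]] centre [ -6.9 -14.6]
0.06 [[-87.4, -60.2], [-87.9, 50.0], [82.5, 50.1], [81.4, -59.7]] centre [-2.9 -5. ]
```

View pics/p5.png

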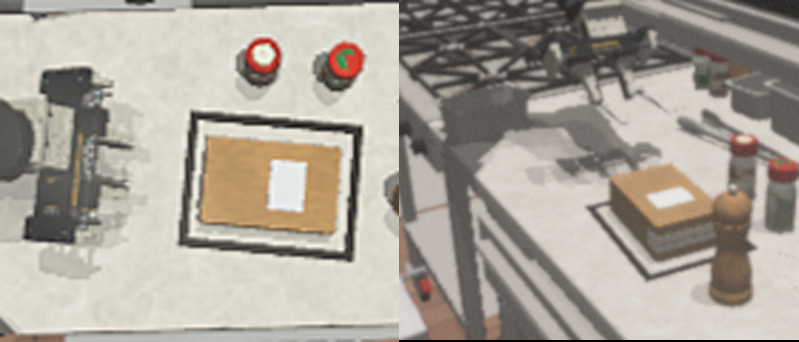

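The carton lies flat inside the tape. At z = 0.06 it spans -88..82 × -60..50 mm (170 × 110, as expected), and the gripper is clear. Handing in.

```bash
python3 -c "
from plant import ctrl
print(ctrl.close_job())"
```

```text
the job is handed in; nothing more can be done
None
```

The carton was slid upright into the bay and toppled forward; it lies flat inside the tape outline with about 27 mm to spare on its tightest side, the gripper is clear, and the job was handed in at about 10.6 s, with no verdict returned.

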